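Set the bag sealer's dial and start the bag rest's hand bolt

TASK

Get the sweet shop's bag sealer ready: first turn its dial until the white pointer stands at the red mark. Then start the bag rest's hand bolt without crossing the thread: turn it backward (anticlockwise) until it drops off the end of its thread, then forward one turn from there so that it is caught in the boss, and finish while still holding the bolt's head still in the gripper. Leave the baskets, sweets and other things lying about where they are.

Things in the scene. Friction and masses are not known exactly. Their poses are not given: they have to be found in the camera images.
- sealer: blue bag sealer, fixed, a long box 360 x 110 x 60 mm high with an aluminium jaw on top (up to 89 mm high) that starts 80 mm from the dial's axis. Origin on the table under the dial's axis; its +x axis runs from the dial along the jaw, z up; the box reaches 50 mm to -x and 310 mm to +x of the origin, 55 mm either side
- dial (a joint): angle of the black dial on the sealer, rad, grows clockwise seen from above, 0 to 5.2, stays where left, light to turn. Its white pointer points along the sealer's (-cos q, sin q), so to -x at 0. The red mark on the scale is at 2.5. The start lies 0.7 to 1.5 rad before it
- dial_grip (a point): point on the dial's axis at gripping height, 98 mm above the table. The dial's grip is an upright bar 14 mm thick and 42 mm long, lying along the pointer's direction, its top 105 mm above the table; below it a disc 44 mm across with its top 75 mm above the table
- bagrest: grey foot 100 x 90 x 12 mm, fixed, carrying the upright round steel threaded boss, 30 mm across, top 60 mm above the table. Origin on the table under the boss's axis, z up. A yellow stripe down the boss's -x side and on the foot shows where the thread begins. On the +x side a bent steel plate 160 mm wide begins 60 mm from the axis, 50 mm high
- handbolt: captive hand bolt in the boss; cannot be taken out. Origin on its axis at the underside of its black hexagonal head: 40 mm across flats, 46 across corners, 26 high. This body goes up and down with the bolt but does not turn with it. Right-hand thread, 8 mm per turn, about 2.5 mm up-and-down play. Only its weight (170 g) pushes it down: tight fingers can hold it up, so loosen them or push it down to let it drop
- bolt_turn (a joint): bolt angle, rad, grows clockwise (forward) seen from above, no limits, stays where left. The white line on the head's top and down one flat points along the bag rest's (-cos q, sin q); at 0 it is over the yellow stripe. Flats face the line's direction and every 60 degrees from it. Starts at 0.9 to 2.5, its thread lying on top of the boss's thread
- bolt_head (a point): point on the bolt's axis 15 mm above the head's underside, a good height to grip; goes up and down with the bolt (99 mm above the table when resting on the very start of the thread, bolt angle 0, not yet dropped; 1 to 3 mm lower at the start)
- thread_start (a point): top of the boss at the yellow stripe. Turned back about 0.15 rad or more past it, the bolt comes off the thread's end and drops 8 mm (head underside 76 mm above the table at angle 0, was 84); forward from there it runs in under the thread's start, 8 mm lower per turn (68 mm at 2 pi). If it has not dropped it only rides on top again
- sweet_red: red lattice basket, 150 mm across, 49 high, topped with dark brown sweet; bystander, loose, origin at the centre of its underside
- basket_blue: blue lattice basket upside down, 150 mm across at its foot, 50 high; bystander, loose, origin at the centre of its underside
- basket_red: red lattice basket upside down, 150 mm across at its foot, 50 high; bystander, loose, origin at the centre of its underside
- carton: yellow and brown square sweet carton, 150 x 150 x 60 mm high; bystander, loose, origin at the centre of its underside
- tape: tan roll of tape lying flat, 64 mm across, 24 high; bystander, loose, origin at the centre of its underside
- jar: small tan jar with a red cap, 56 mm across, 75 high; bystander, loose, origin at the centre of its underside
- spatula: spatula lying flat, 280 mm long, wooden handle; bystander, loose, origin at the centre of its underside

How it is judged:
On the way, in this order (a step that is already met when the one before it is completed fails the run):
1. the dial's pointer is at the red mark (value of joint dial between 2.36 and 2.64 rad), for 0.2 s.
2. the bolt has been turned back past the start of the thread and has dropped (at least 5 mm below its topmost rest) (value of joint bolt_turn below 0.2 rad and z of handbolt in the frame of bagrest below 0.079 m), for 0.2 s.
At the end, for the whole second after the job is handed in: Dial within 0.14 rad (8 degrees) of the red mark; bolt run in one turn (within 0.3 turn) below where it dropped: underside of its head 65.5 to 70.5 mm above the table, bolt angle 4.3 to 8.2 rad; bolt still, and the fingers on its head with more than 1.5 N (all of step 1 and value of joint bolt_turn between 4.3 and 8.2 rad and z of handbolt in the frame of bagrest between 0.0655 and 0.0705 m and contact force between the fingers and handbolt above 1.5 N and linear speed of handbolt below 0.01 m/s and velocity of joint bolt_turn between -0.1 and 0.1 rad/s); the arm keeps its last pose, push and grip.
It fails at once if one of the things lying about is shifted by more than 30 mm (distance of any of sweet_red, basket_blue, basket_red, carton, tape, jar, spatula from where it was at the start of the episode above 0.03 m).
It also fails if it takes over 72 s, if anything falls off the work surface, if the arm or the gripper's body presses on something with over 40 N, if the wrist force passes 120 N, or if a joint passes its speed limit or range.

ROBOT

A 6-joint arm with a two-finger parallel gripper is mounted at the origin on the work surface. World frame = base frame: x ahead of the robot, y to its left, z up, the work surface at z = 0. Lengths are in m, angles in rad, forces in N, time in s.
With the tool pointing down it reaches from about 0.3 to 0.775 m from the base axis. Payload 14.6 kg.
Tool frame: the origin (TCP) lies at the very end of the fingers, on their centre line; the grasp point (between the pads) lies 19 mm behind it; z points along the fingers, y is the direction in which the jaws open and shut (so a half turn about z gives the same grasp; the last joint's range is limited). The gripper opens to 94 mm and grips with 3 to 60 N. Pads are 16 mm wide; open, the fingers measure 119 mm over their backs; the gripper's body (75 mm by 177 mm) begins 78 mm behind the grasp point.
Start: joints at [-1.36, 0.3, 1.521, -0, 1.321, -0.067], TCP at [0.151, -0.529, 0.205] pointing down, gripper open.
Joint ranges: [-3.03, 3.03], [-0.79, 2.21], [0.23, 2.52], [-1.04, 4.18], [0, 3.07], [-2.55, 2.55]. Speed limits (rad/s): [2.22, 2.22, 2.57, 3.14, 3.14, 3.14].

INTERFACE

Orientations are given as [roll, pitch, yaw] about the fixed x, y, z axes, in that order (R = Rz(yaw) Ry(pitch) Rx(roll)).
In Python, from station import ctrl, vision, ticket gives the robot as it stands.
- The arm moves only by the tool step_arm, never from a script. Its argument "steps" is a list of rows, each an object of numbers: "x", "y", "z": the shift along the tool's x, y, z in m; "ax", "ay", "az": the turn, a rotation vector about the tool's x, y, z in degrees; "claw": the finger opening in m, from 0 to 0.094. A call has 1 to 5 rows; each row shifts and turns the pose as measured when the row begins, along the tool's axes as they then stand; what a row does not reach is not made up. A row lasts 1/12 s, in which the tool goes at most 41.7 mm and 7.16 degrees, less where a joint would pass 70% of its speed; a pose out of reach is approached as far as the arm can. A call with a gripper value outside its range is refused whole. The fingers move at their own pace and stop on an object; "grip_force" is the grip in N (left out, the last holds). Time passes only in rows, so rows that do not move let the fingers close. It gives the time, the measured TCP pose, the force and the opening at its end, in the units of the state.
- ctrl.get_obs(): the state, without advancing time (a new reading comes with each control period).
- vision.camera(name): name is "scene" or "side" or "wrist"; returns (picture, depth): 420x560x3 uint8, red, green, blue; 420x560 float32, m along the optical axis (not along the pixel's ray), 0 where there is no reading.
- vision.camera_params(name): a dict with "fov_y" (degrees; the focal length in pixels is half the picture's height over the tangent of half this angle, whatever the lens; pixels are square), "cx", "cy" (the principal point, pixels), "k1" (the pictures are not rectified: a ray, as slopes to the right and down, at radius r is drawn at 1 + k1 r^2 times it, then the intrinsics apply), "origin" and "attitude" of the camera in the world; the wrist camera has in their place "mount" (4x4, takes a point from camera to tool coordinates, whose origin is the TCP and whose axes are the flange's). Camera axes: x right, y up, looking along -z (the intrinsics and any distortion apply to the point x, -y, -z); pixel columns grow to the right and rows downward; lengths in m; the calibration is good to about 2 mm. A picture is of the moment at which its call begins: read the wrist's pose just before it. camera_params takes no time and is no camera call.
- ticket.hand_in(): hands the job in, once; it reports no verdict.
The state is a dict: "time_s": time; "qpos": joint angles; "joint_vel": joint speeds; "tau": joint torques, N m; "ee_pos": TCP position; "eef_rot": TCP orientation; "force": force on the tool from outside, world axes, zero at the start; "moment": the same for the moment, N m; "grip_width": finger opening in m.
Only numpy, scipy, OpenCV 4.12 (cv2) and the standard library are available. Lean on these libraries where they do the work, as an engineer would, in place of code of your own. Each camera call takes 0.05 s, during which the arm holds its last target.

## Working session

There is one attempt and no reset: what is moved stays moved. The work goes in short steps, Python scripts to look and compute and a tool call to move; the robot and the scene stay as the last step left them, time stands still between calls to the robot, and variables do not carry over. Pictures are saved under pics/ and viewed, and the job is handed in when it is done.

Besides the shell and the picture viewer there is one more tool, called after "Call:" as name(argument=value, ...) on one line, values as JSON. step_arm: Moves the arm, as the interface text tells. Its arguments: {"type":"object","properties":{"steps":{"type":"array"},"grip_force":{"type":"number"}},"required":["steps"]}

```bash
ls; mkdir -p pics
cat > h.py <<'E'
import numpy as np, cv2
from station import ctrl, vision, ticket
from scipy.spatial.transform import Rotation as R
E
python3 - <<'E'
from h import *
print(ctrl.get_obs())
for n in ("scene","side","wrist"):
    im,d=vision.camera(n); cv2.imwrite(f"pics/{n}0.png",im[:,:,::-1]); np.save(f"{n}0.npy",d)
    print(n,vision.camera_params(n))
E
```

```text
pics
{'time_s': 0.0, 'qpos': array([-1.35959010e+00,  3.00477256e-01,  1.52159640e+00, -1.84919264e-05,
        1.32071008e+00, -6.66026862e-02]), 'joint_vel': array([-1.22057627e-03,  2.98720149e-04, -5.63637532e-04,  1.35313330e-04,
       -5.93993824e-07,  6.75148568e-04]), 'tau': array([-2.37824388e-04, -5.31808591e+01, -3.52733552e+01,  7.07170973e-02,
        2.43041979e-02, -1.18506209e-04]), 'ee_pos': array([ 0.15077085, -0.52864751,  0.20487648]), 'eef_rot': array([-3.14040302e+00, -6.13989991e-05,  2.77813465e-01]), 'force': array([-0.13462438, -0.40571473,  0.66255265]), 'moment': array([-0.01955048,  0.05240341, -0.00306986]), 'grip_width': 0.09409712148723423}
scene {'fov_y': 57.43149273855664, 'cx': 285.1763158106344, 'cy': 205.96976631372843, 'k1': -0.09418720301806657, 'origin': array([ 1.08613738, -0.26947528,  0.92934166]), 'attitude': array([0.62193524, 0.00417113, 1.08652426])}
side {'fov_y': 47.14231258713031, 'cx': 278.20327411472465, 'cy': 207.9100206395127, 'k1': -0.03377419940930891, 'origin': array([ 0.29737947, -0.99729775,  1.13958504]), 'attitude': array([ 7.81304402e-01,  5.85664837e-04, -2.09987124e-01])}
wrist {'fov_y': 64.82828850773079, 'cx': 280.3810758086899, 'cy': 213.9682475495598, 'k1': 0.007553055935220765, 'mount': array([[ 4.56682549e-04,  9.71615704e-01,  2.36564399e-01,
         6.77630961e-02],
       [ 9.99999893e-01, -4.26737739e-04, -1.77784198e-04,
        -9.28760854e-04],
       [-7.17869616e-05,  2.36564455e-01, -9.71615795e-01,
        -1.79034081e-01],
       [ 0.00000000e+00,  0.00000000e+00,  0.00000000e+00,
         1.00000000e+00]])}
```

View pics/scene0.png

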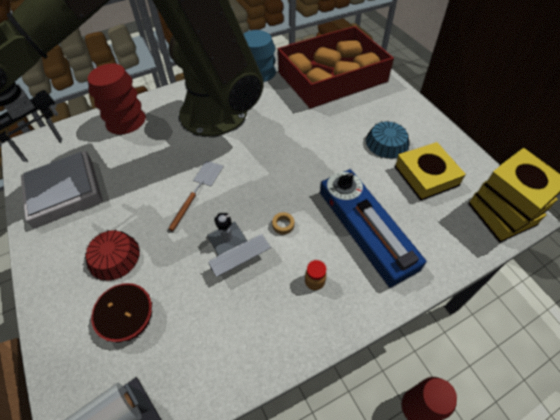

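View pics/side0.png

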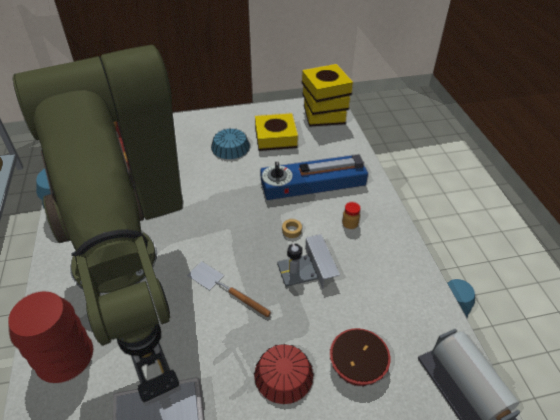

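View pics/wrist0.png

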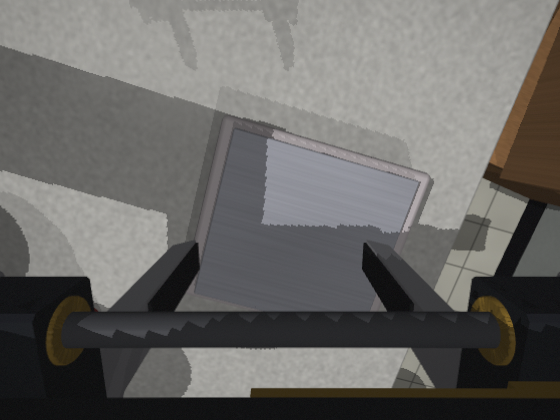

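The scene view shows the dial at about (347,182) and the bolt head at (223,220). In the side view they are at (277,173) and (295,251). I'll zoom in and measure.

```bash
cat >> h.py <<'E'
def campose(n, obs=None):
    p=vision.camera_params(n)
    if n=="wrist":
        T=np.eye(4); T[:3,:3]=R.from_euler('xyz',obs['eef_rot']).as_matrix(); T[:3,3]=obs['ee_pos']
        M=T@p['mount']; return p,M[:3,:3],M[:3,3]
    return p,R.from_euler('xyz',p['attitude']).as_matrix(),np.array(p['origin'])
def ray(n,px,obs=None):
    p,Rm,o=campose(n,obs); f=210/np.tan(np.radians(p['fov_y'])/2)
    K=np.array([[f,0,p['cx']],[0,f,p['cy']],[0,0,1.]])
    u=cv2.undistortPoints(np.array([[px]],float),K,np.array([p['k1'],0,0,0.])).ravel()
    return o,Rm@np.array([u[0],-u[1],-1.])
def onz(n,px,z,obs=None):
    o,d=ray(n,px,obs); return o+d*(z-o[2])/d[2]
def proj(n,P,obs=None):
    p,Rm,o=campose(n,obs); f=210/np.tan(np.radians(p['fov_y'])/2)
    c=Rm.T@(np.array(P)-o); s=np.array([c[0],-c[1]])/(-c[2]); s=s*(1+p['k1']*(s@s)); return s*f+[p['cx'],p['cy']]
def tri(a,pa,b,pb,oa=None,ob=None):
    o1,d1=ray(a,pa,oa);o2,d2=ray(b,pb,ob)
    s=np.linalg.lstsq(np.c_[d1,-d2],o2-o1,rcond=None)[0]
    A=o1+s[0]*d1;B=o2+s[1]*d2; return (A+B)/2,np.linalg.norm(A-B)
E
python3 - <<'E'
from h import *
print(campose("scene")[1][:,2],campose("side")[1][:,2])
a=cv2.imread("pics/scene0.png");b=cv2.imread("pics/side0.png")
c=lambda im,x,y,w=80,h=70:cv2.resize(im[y:y+h,x:x+w],(400,350),interpolation=cv2.INTER_CUBIC)
cv2.imwrite("pics/crop0.png",np.vstack([np.hstack([c(a,185,195),c(a,310,150)]),np.hstack([c(b,260,225),c(b,240,140)])])[:600] if 0 else cv2.resize(np.vstack([np.hstack([c(a,185,195),c(a,310,150)]),np.hstack([c(b,260,225),c(b,240,140)])]),(686,600)))
E
```

```text
[ 0.51719558 -0.26824171  0.81274542] [-0.14638319 -0.68882394  0.70999545]
```

View pics/crop0.png

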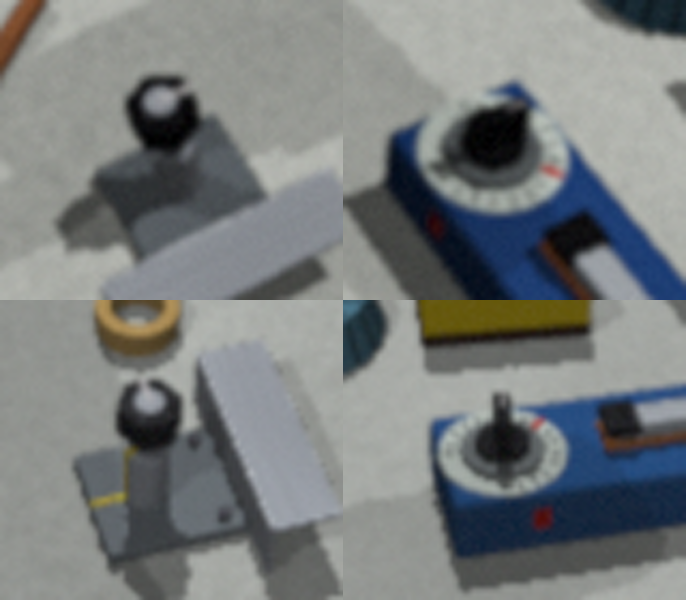

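Run:
```python
from h import *
print("bolt",tri("scene",(222.3,218.8),"side",(294.5,248.8)))
print("dial",tri("scene",(345,185.7),"side",(277.6,175.2)))
# yellow stripe outer end & foot, side view
print("yel end", onz("side",(260+92/4.286,225+203/4.286),.012), onz("side",(260+122/4.286,225+196/4.286),.012))
# red mark
print("red", onz("side",(240+(538-343)/4.286,140+124/4.286),.06), onz("scene",(310+(552-343)/4.286,150+171/4.286),.06))
# sealer long edge seen in scene: use blue mask, table-depth
for n in("scene","side"):
    im=cv2.imread(f"pics/{n}0.png"); h=cv2.cvtColor(im,cv2.COLOR_BGR2HSV)
    m=cv2.inRange(h,(108,130,60),(125,255,255)); k,l,s,c=cv2.connectedComponentsWithStats(m)
    i=1+s[1:,4].argmax(); r=cv2.minAreaRect(cv2.findContours((l==i).astype(np.uint8),0,2)[0][0]); print(n,s[i],r)
    yx=cv2.inRange(h,(18,120,80),(35,255,255))
    for q in range(1,cv2.connectedComponentsWithStats(yx)[0]): pass
```

```text
bolt (array([ 0.52161399, -0.16055482,  0.10522223]), np.float64(1.658876415825784e-05))
dial (array([0.55042195, 0.20441474, 0.05960425]), np.float64(0.0011848002646272415))
yel end [ 0.48400988 -0.1640649   0.012     ] [ 0.50528241 -0.16253596  0.012     ]
red [0.5837865  0.22933639 0.06      ] [0.58183395 0.23159054 0.06      ]
scene [ 332  186   94   94 1930] ((378.0884704589844, 229.54232788085938), (109.5445327758789, 36.31019592285156), 52.12501525878906)
side [350 174  17  13  65] ((358.6207275390625, 181.55172729492188), (8.541985511779785, 19.312314987182617), 68.19859313964844)
```

Call:
step_arm(steps=[{"x": 0.029, "y": -0.029, "claw": 0.06}, {"x": 0.029, "y": -0.029, "claw": 0.06}, {"x": 0.029, "y": -0.029, "claw": 0.06}, {"x": 0.029, "y": -0.029, "claw": 0.06}, {"x": 0.029, "y": -0.029, "claw": 0.06}])

```text
validation failed for argument at $.st...
```

Call:
step_arm(steps=[{"x": 0.029, "y": -0.029, "z": 0.0, "ax": 0.0, "ay": 0.0, "az": 0.0, "claw": 0.06}, {"x": 0.029, "y": -0.029, "z": 0.0, "ax": 0.0, "ay": 0.0, "az": 0.0, "claw": 0.06}, {"x": 0.029, "y": -0.029, "z": 0.0, "ax": 0.0, "ay": 0.0, "az": 0.0, "claw": 0.06}, {"x": 0.029, "y": -0.029, "z": 0.0, "ax": 0.0, "ay": 0.0, "az": 0.0, "claw": 0.06}, {"x": 0.029, "y": -0.029, "z": 0.0, "ax": 0.0, "ay": 0.0, "az": 0.0, "claw": 0.06}])

```text
time_s: 0.57
ee_pos: [0.2491, -0.348, 0.202]
eef_rot: [-3.137, 0.001, 0.269]
force: [1.5, 0.1, -0.5]
grip_width: 0.064
```

Call:
step_arm(steps=[{"x": 0.029, "y": -0.029, "z": 0.0, "ax": 0.0, "ay": 0.0, "az": 0.0, "claw": 0.06}, {"x": 0.029, "y": -0.029, "z": 0.0, "ax": 0.0, "ay": 0.0, "az": 0.0, "claw": 0.06}, {"x": 0.029, "y": -0.029, "z": 0.0, "ax": 0.0, "ay": 0.0, "az": 0.0, "claw": 0.06}, {"x": 0.029, "y": -0.029, "z": 0.0, "ax": 0.0, "ay": 0.0, "az": 0.0, "claw": 0.06}, {"x": 0.029, "y": -0.029, "z": 0.0, "ax": 0.0, "ay": 0.0, "az": 0.0, "claw": 0.06}])

```text
time_s: 0.98
ee_pos: [0.3493, -0.1652, 0.2026]
eef_rot: [-3.137, 0.0, 0.267]
force: [0.6, -0.4, -0.5]
grip_width: 0.0598
```

Call:
step_arm(steps=[{"x": 0.029, "y": -0.029, "z": 0.0, "ax": 0.0, "ay": 0.0, "az": 0.0, "claw": 0.06}, {"x": 0.029, "y": -0.029, "z": 0.0, "ax": 0.0, "ay": 0.0, "az": 0.0, "claw": 0.06}, {"x": 0.029, "y": -0.029, "z": 0.0, "ax": 0.0, "ay": 0.0, "az": 0.0, "claw": 0.06}, {"x": 0.029, "y": -0.029, "z": 0.0, "ax": 0.0, "ay": 0.0, "az": 0.0, "claw": 0.06}, {"x": 0.029, "y": -0.029, "z": 0.0, "ax": 0.0, "ay": 0.0, "az": 0.0, "claw": 0.06}])

```text
time_s: 1.4
ee_pos: [0.4499, 0.0176, 0.2039]
eef_rot: [-3.138, -0.002, 0.267]
force: [1.0, -0.8, 0.4]
grip_width: 0.0602
```

Call:
step_arm(steps=[{"x": 0.029, "y": -0.03, "z": 0.0, "ax": 0.0, "ay": 0.0, "az": 0.0, "claw": 0.06}, {"x": 0.029, "y": -0.03, "z": 0.0, "ax": 0.0, "ay": 0.0, "az": 0.0, "claw": 0.06}, {"x": 0.029, "y": -0.03, "z": 0.0, "ax": 0.0, "ay": 0.0, "az": 0.0, "claw": 0.06}, {"x": 0.029, "y": -0.03, "z": 0.0, "ax": 0.0, "ay": 0.0, "az": 0.0, "claw": 0.06}, {"x": 0.029, "y": -0.03, "z": 0.0, "ax": 0.0, "ay": 0.0, "az": 0.0, "claw": 0.06}])

```text
time_s: 1.82
ee_pos: [0.547, 0.2017, 0.2038]
eef_rot: [-3.138, -0.001, 0.269]
force: [-0.0, 0.7, 1.2]
grip_width: 0.0601
```

Call:
step_arm(steps=[{"x": 0.0, "y": 0.0, "z": 0.0, "ax": 0.0, "ay": 0.0, "az": -7, "claw": 0.06}, {"x": 0.0, "y": 0.0, "z": 0.0, "ax": 0.0, "ay": 0.0, "az": -7, "claw": 0.06}, {"x": 0.0, "y": 0.0, "z": 0.0, "ax": 0.0, "ay": 0.0, "az": -7, "claw": 0.06}, {"x": 0.0, "y": 0.0, "z": 0.0, "ax": 0.0, "ay": 0.0, "az": -7, "claw": 0.06}, {"x": 0.0, "y": 0.0, "z": 0.0, "ax": 0.0, "ay": 0.0, "az": -7, "claw": 0.06}])

```text
time_s: 2.23
ee_pos: [0.5479, 0.2101, 0.1992]
eef_rot: [-3.136, 0.002, 0.893]
force: [-0.7, 0.6, -0.2]
grip_width: 0.0599
```

Run:
```python
from h import *
o=ctrl.get_obs();print(o['ee_pos'],o['eef_rot'],o['qpos'],o['joint_vel'])
im,d=vision.camera("wrist"); cv2.imwrite("pics/w1.png",im[:,:,::-1]); np.save("w1.npy",d); np.savez("w1o.npz",**o)
```

```text
[0.54791679 0.21009815 0.19918504] [-3.13571497e+00  1.73366567e-03  8.92892366e-01] [0.30193729 0.38966122 1.41569585 0.00402069 1.34095181 0.9789211 ] [ 4.85442145e-03  9.14899519e-03 -5.18794465e-04 -9.43169920e-04
 -3.85623915e-04 -1.48130756e+00]
```

View pics/w1.png

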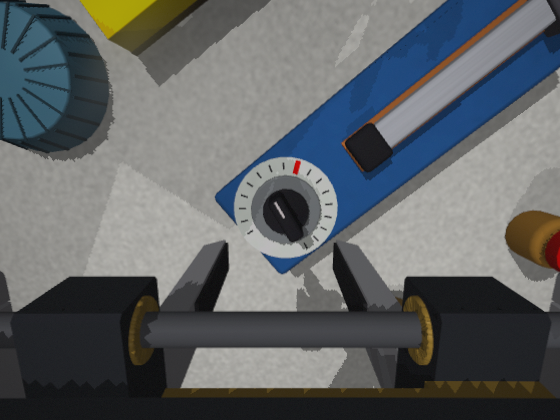

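Run:
```python
from h import *
o=dict(np.load("w1o.npz"))
im=cv2.imread("pics/w1.png")
cv2.imwrite("pics/w1c.png",cv2.resize(im[145:270,220:350],(624,600),interpolation=cv2.INTER_CUBIC))
h=cv2.cvtColor(im,cv2.COLOR_BGR2HSV)
red=(cv2.inRange(h,(0,150,100),(8,255,255))|cv2.inRange(h,(172,150,100),(180,255,255)))
red[:, 400:]=0
ys,xs=np.nonzero(red);print("red px",xs.mean(),ys.mean(),len(xs))
rp=onz("wrist",(xs.mean(),ys.mean()),.061,o);print(rp)
# white ring ellipse
v=((h[:,:,2]>170)&(h[:,:,1]<60)).astype(np.uint8);k,l,s,c=cv2.connectedComponentsWithStats(v)
i=l[175,270];print(s[i] if i else i, l[170:180,265:275])
for q in(.098,.105,.06): print(q,onz("wrist",(286,208),q,o))
```

```text
red px 296.328125 166.9375 64
[0.58160343 0.2306307  0.061     ]
0 [[0 0 0 0 0 0 0 0 0 0]
 [0 0 0 0 0 0 0 0 0 0]
 [0 0 0 0 0 0 0 0 0 0]
 [0 0 0 0 0 0 0 0 0 0]
 [0 0 0 0 0 0 0 0 0 0]
 [0 0 0 0 0 0 0 0 0 0]
 [0 0 0 0 0 0 0 0 0 0]
 [0 0 0 0 0 0 0 0 0 0]
 [0 0 0 0 0 0 0 0 0 0]
 [0 0 0 0 0 0 0 0 0 0]]
0.098 [0.55381895 0.21219185 0.098     ]
0.105 [0.55475094 0.21347326 0.105     ]
0.06 [0.54875959 0.20523563 0.06      ]
```

View pics/w1c.png

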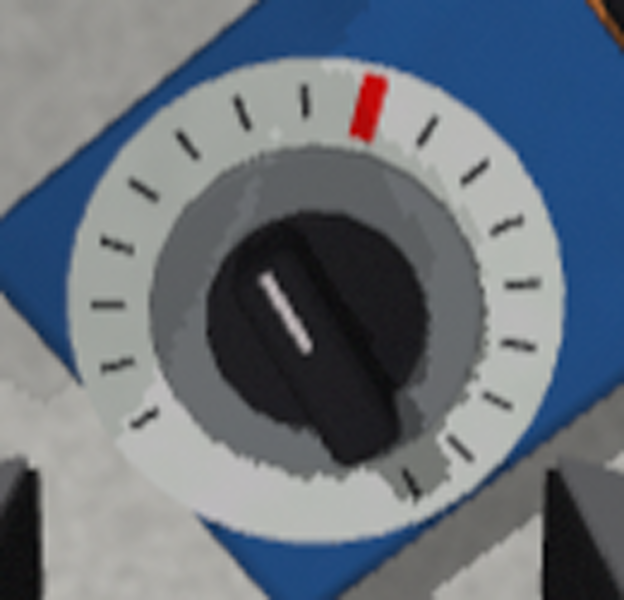

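Run:
```python
from h import *
o=dict(np.load("w1o.npz"))
P=lambda c:(220+c[0]/4.8,145+c[1]/4.8)
C=onz("wrist",P((316,300)),.061,o); print(C)
A=onz("wrist",P((264,275)),.105,o);B=onz("wrist",P((308,352)),.105,o);Rd=onz("wrist",P((368,106)),.061,o)
a=np.arctan2(*(A-B)[1::-1]);r=np.arctan2(*(Rd-C)[1::-1])
print(A,B,"pointer",a,"red",r,"need cw",a-r,np.linalg.norm(A-B),np.linalg.norm(Rd-C))
print("sealer yaw", r-(np.pi-2.5), "dial q",2.5-(a-r))
print("centre px at .105",(np.array(proj("wrist",[C[0],C[1],.105],o))-[220,145])*4.8)
# sealer edge direction
e1=onz("wrist",(217,200),.06,o);e2=onz("wrist",(440,10),.06,o);print("edge",np.arctan2(*(e2-e1)[1::-1]),e1)
```

```text
[0.54907904 0.20591471 0.061     ]
[0.55059428 0.22313078 0.105     ] [0.54789681 0.20738932 0.105     ] pointer 1.4010836659669794 red 0.6412885359722105 need cw 0.759795129994769 0.015970904500567096 0.040795533773285445
sealer yaw -0.00030411761758264433 dial q 1.740204870005231
centre px at .105 [318.37696881 354.23851222]
edge 0.0177720114217834 [0.50097121 0.253878   0.06      ]
```

Call:
step_arm(steps=[{"x": 0.0, "y": 0.0, "z": 0.0, "ax": 0.0, "ay": 0.0, "az": -7, "claw": 0.06}, {"x": 0.0, "y": 0.0, "z": 0.0, "ax": 0.0, "ay": 0.0, "az": -7, "claw": 0.06}, {"x": 0.0, "y": 0.0, "z": 0.0, "ax": 0.0, "ay": 0.0, "az": -7, "claw": 0.06}, {"x": 0.0, "y": 0.0, "z": 0.0, "ax": 0.0, "ay": 0.0, "az": -2, "claw": 0.06}, {"x": 0.0, "y": 0.0, "z": 0.0, "ax": 0.0, "ay": 0.0, "az": 0, "claw": 0.06}])

```text
time_s: 2.7
ee_pos: [0.5474, 0.2098, 0.1979]
eef_rot: [-3.134, 0.001, 1.295]
force: [0.2, -0.4, -0.7]
grip_width: 0.06
```

Call:
step_arm(steps=[{"x": -0.004, "y": 0.002, "z": 0.02, "ax": 0.0, "ay": 0.0, "az": -6, "claw": 0.06}, {"x": 0.0, "y": 0.0, "z": 0.03, "ax": 0.0, "ay": 0.0, "az": 0, "claw": 0.06}, {"x": 0.0, "y": 0.0, "z": 0.02, "ax": 0.0, "ay": 0.0, "az": 0, "claw": 0.06}, {"x": 0.0, "y": 0.0, "z": 0.01, "ax": 0.0, "ay": 0.0, "az": 0, "claw": 0.06}, {"x": 0.0, "y": 0.0, "z": 0.0, "ax": 0.0, "ay": 0.0, "az": 0, "claw": 0.06}])

```text
time_s: 3.12
ee_pos: [0.5482, 0.2054, 0.1162]
eef_rot: [-3.136, -0.001, 1.386]
force: [-0.4, -0.5, 0.3]
grip_width: 0.0601
```

```bash
cat >> h.py <<'E'
def snap(name,cam="wrist"):
    o=ctrl.get_obs(); im,d=vision.camera(cam); cv2.imwrite(f"pics/{name}.png",im[:,:,::-1]); np.savez(f"{name}.npz",depth=d,**o)
    print(round(float(o['time_s']),2),o['ee_pos'].round(4),o['eef_rot'].round(3),o['qpos'].round(3),o['grip_width']); return o,im,d
E
python3 - <<'E'
from h import *
snap("w2")
E
```

```text
3.12 [0.5482 0.2054 0.1162] [-3.136e+00 -1.000e-03  1.386e+00] [0.294 0.465 1.511 0.004 1.171 0.478] 0.060105732094753214
```

View pics/w2.png

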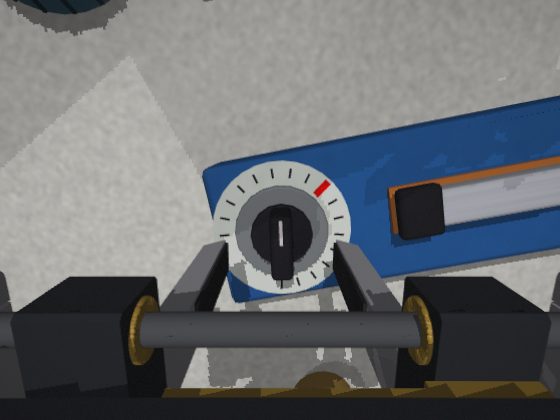

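The bar is vertical in the picture at about x=282 and the fingers sit evenly either side of it. Descending to grip.

Call:
step_arm(steps=[{"x": 0.0, "y": 0.001, "z": 0.02, "ax": 0.0, "ay": 0.0, "az": -1, "claw": 0.06}, {"x": 0.0, "y": 0.0, "z": 0.013, "ax": 0.0, "ay": 0.0, "az": 0, "claw": 0.05}, {"x": 0.0, "y": 0.0, "z": 0.0, "ax": 0.0, "ay": 0.0, "az": 0, "claw": 0.03}, {"x": 0.0, "y": 0.0, "z": 0.0, "ax": 0.0, "ay": 0.0, "az": 0, "claw": 0.005}, {"x": 0.0, "y": 0.0, "z": 0.0, "ax": 0.0, "ay": 0.0, "az": 0, "claw": 0.005}], grip_force=10)

```text
time_s: 3.58
ee_pos: [0.552, 0.2063, 0.0887]
eef_rot: [3.14, -0.005, 1.398]
force: [0.0, -0.1, 0.6]
grip_width: 0.0366
```

Call:
step_arm(steps=[{"x": 0.0, "y": 0.0, "z": 0.0, "ax": 0.0, "ay": 0.0, "az": 0, "claw": 0.005}, {"x": 0.0, "y": 0.0, "z": 0.0, "ax": 0.0, "ay": 0.0, "az": 0, "claw": 0.005}, {"x": 0.0, "y": 0.0, "z": 0.0, "ax": 0.0, "ay": 0.0, "az": 0, "claw": 0.005}])

```text
time_s: 3.83
ee_pos: [0.5514, 0.207, 0.0909]
eef_rot: [3.141, -0.006, 1.396]
force: [-20.3, 5.8, 4.4]
grip_width: 0.0174
```

Call:
step_arm(steps=[{"x": 0.0, "y": -0.002, "z": 0.0, "ax": 0.0, "ay": 0.0, "az": 0, "claw": 0.03}, {"x": 0.0, "y": -0.001, "z": 0.005, "ax": 0.0, "ay": 0.0, "az": 0, "claw": 0.03}, {"x": 0.0, "y": 0.0, "z": 0.005, "ax": 0.0, "ay": 0.0, "az": 0, "claw": 0.03}, {"x": 0.0, "y": 0.0, "z": 0.0, "ax": 0.0, "ay": 0.0, "az": 0, "claw": 0.03}])

```text
time_s: 4.17
ee_pos: [0.5483, 0.2081, 0.0814]
eef_rot: [3.14, -0.007, 1.396]
force: [0.5, -0.4, -0.3]
grip_width: 0.0301
```

Call:
step_arm(steps=[{"x": -0.002, "y": 0.0, "z": 0.0, "ax": 0.0, "ay": 0.0, "az": 0, "claw": 0.02}, {"x": 0.0, "y": 0.0, "z": 0.0, "ax": 0.0, "ay": 0.0, "az": 0, "claw": 0.005}, {"x": 0.0, "y": 0.0, "z": 0.0, "ax": 0.0, "ay": 0.0, "az": 0, "claw": 0.005}, {"x": 0.0, "y": 0.0, "z": 0.0, "ax": 0.0, "ay": 0.0, "az": 0, "claw": 0.005}])

```text
time_s: 4.5
ee_pos: [0.5487, 0.2056, 0.0812]
eef_rot: [3.139, -0.007, 1.396]
force: [0.3, 1.2, -3.3]
grip_width: 0.0144
```

Call:
step_arm(steps=[{"x": 0.0, "y": 0.0, "z": 0.0, "ax": 0.0, "ay": 0.0, "az": 6, "claw": 0.005}, {"x": 0.0, "y": 0.0, "z": 0.0, "ax": 0.0, "ay": 0.0, "az": 6, "claw": 0.005}, {"x": 0.0, "y": 0.0, "z": 0.0, "ax": 0.0, "ay": 0.0, "az": 6, "claw": 0.005}, {"x": 0.0, "y": 0.0, "z": 0.0, "ax": 0.0, "ay": 0.0, "az": 6, "claw": 0.005}, {"x": 0.0, "y": 0.0, "z": 0.0, "ax": 0.0, "ay": 0.0, "az": 6, "claw": 0.005}])

```text
time_s: 4.92
ee_pos: [0.5493, 0.2054, 0.0812]
eef_rot: [-3.141, -0.008, 0.854]
force: [1.2, 0.0, -1.1]
grip_width: 0.0136
```

Call:
step_arm(steps=[{"x": 0.0, "y": 0.0, "z": 0.0, "ax": 0.0, "ay": 0.0, "az": 5, "claw": 0.005}, {"x": 0.0, "y": 0.0, "z": 0.0, "ax": 0.0, "ay": 0.0, "az": 5, "claw": 0.005}, {"x": 0.0, "y": 0.0, "z": 0.0, "ax": 0.0, "ay": 0.0, "az": 2, "claw": 0.005}, {"x": 0.0, "y": 0.0, "z": 0.0, "ax": 0.0, "ay": 0.0, "az": 0, "claw": 0.005}])

```text
time_s: 5.25
ee_pos: [0.5495, 0.2051, 0.0812]
eef_rot: [-3.139, -0.008, 0.627]
force: [1.0, 0.2, -0.9]
grip_width: 0.0136
```

Call:
step_arm(steps=[{"x": 0.0, "y": 0.0, "z": 0.0, "ax": 0.0, "ay": 0.0, "az": 0, "claw": 0.005}, {"x": 0.0, "y": 0.0, "z": 0.0, "ax": 0.0, "ay": 0.0, "az": 0, "claw": 0.005}, {"x": 0.0, "y": 0.0, "z": 0.0, "ax": 0.0, "ay": 0.0, "az": 0, "claw": 0.04}, {"x": 0.0, "y": 0.0, "z": 0.0, "ax": 0.0, "ay": 0.0, "az": 0, "claw": 0.06}, {"x": 0.0, "y": 0.0, "z": 0.0, "ax": 0.0, "ay": 0.0, "az": 0, "claw": 0.06}])

```text
time_s: 5.67
ee_pos: [0.5495, 0.2051, 0.0813]
eef_rot: [-3.14, -0.008, 0.632]
force: [0.1, -0.0, 0.6]
grip_width: 0.0306
```

Call:
step_arm(steps=[{"x": 0.0, "y": 0.0, "z": -0.02, "ax": 0.0, "ay": 0.0, "az": 0, "claw": 0.06}, {"x": 0.0, "y": 0.0, "z": -0.03, "ax": 0.0, "ay": 0.0, "az": 0, "claw": 0.06}, {"x": 0.0, "y": 0.0, "z": -0.03, "ax": 0.0, "ay": 0.0, "az": 0, "claw": 0.06}, {"x": 0.0, "y": 0.0, "z": -0.03, "ax": 0.0, "ay": 0.0, "az": 0, "claw": 0.06}, {"x": 0.0, "y": 0.0, "z": 0.0, "ax": 0.0, "ay": 0.0, "az": 0, "claw": 0.06}])

```text
time_s: 6.08
ee_pos: [0.5479, 0.204, 0.1943]
eef_rot: [-3.138, -0.003, 0.634]
force: [1.1, 0.7, -0.6]
grip_width: 0.0593
```

Run:
```python
from h import *
o,im,d=snap("w3"); snap("s3","scene")
cv2.imwrite("pics/w3c.png",cv2.resize(im[145:270,220:350,::-1],(624,600),interpolation=cv2.INTER_CUBIC))
```

```text
6.08 [0.5479 0.204  0.1943] [-3.138e+00 -3.000e-03  6.340e-01] [0.292 0.385 1.434 0.005 1.321 1.227] 0.059268848870469126
6.13 [0.5471 0.2038 0.1915] [-3.137 -0.     0.634] [0.292 0.387 1.438 0.005 1.318 1.227] 0.0596357444825137
```

View pics/w3c.png

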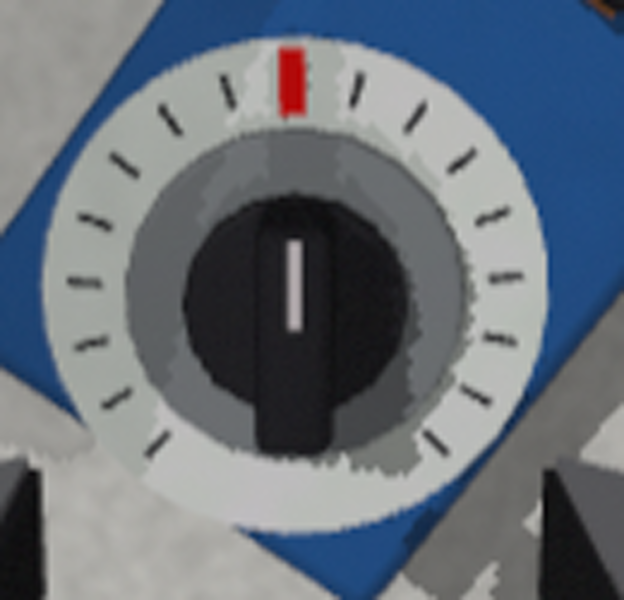

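The pointer (white line, crop (294,240–330)) stands straight under the red mark (292,80), so the dial is set. Next, the bolt.

Call:
step_arm(steps=[{"x": -0.026, "y": 0.031, "z": -0.005, "ax": 0.0, "ay": 0.0, "az": 0, "claw": 0.075}, {"x": -0.026, "y": 0.031, "z": -0.005, "ax": 0.0, "ay": 0.0, "az": 0, "claw": 0.075}, {"x": -0.026, "y": 0.031, "z": 0, "ax": 0.0, "ay": 0.0, "az": 0, "claw": 0.075}, {"x": -0.026, "y": 0.031, "z": 0, "ax": 0.0, "ay": 0.0, "az": 0, "claw": 0.075}, {"x": -0.026, "y": 0.031, "z": 0, "ax": 0.0, "ay": 0.0, "az": 0, "claw": 0.075}])

```text
time_s: 6.6
ee_pos: [0.5306, 0.0013, 0.1914]
eef_rot: [-3.13, 0.01, 0.646]
force: [1.1, 0.4, 0.0]
grip_width: 0.0752
```

Call:
step_arm(steps=[{"x": -0.026, "y": 0.031, "z": 0, "ax": 0.0, "ay": 0.0, "az": 0, "claw": 0.075}, {"x": -0.026, "y": 0.031, "z": 0, "ax": 0.0, "ay": 0.0, "az": 0, "claw": 0.075}, {"x": -0.026, "y": 0.031, "z": 0, "ax": 0.0, "ay": 0.0, "az": 0, "claw": 0.075}, {"x": -0.026, "y": 0.031, "z": 0, "ax": 0.0, "ay": 0.0, "az": 0, "claw": 0.075}, {"x": 0, "y": 0, "z": 0, "ax": 0.0, "ay": 0.0, "az": 0, "claw": 0.075}])

```text
time_s: 7.02
ee_pos: [0.5167, -0.1704, 0.1834]
eef_rot: [-3.122, 0.017, 0.643]
force: [0.4, 0.1, 0.1]
grip_width: 0.0747
```

Run:
```python
from h import *
o,im,d=snap("w4")
```

```text
7.02 [ 0.5167 -0.1704  0.1834] [-3.122  0.017  0.643] [-0.383  0.321  1.546 -0.005  1.3    0.546] 0.07471061589599916
```

View pics/w4.png

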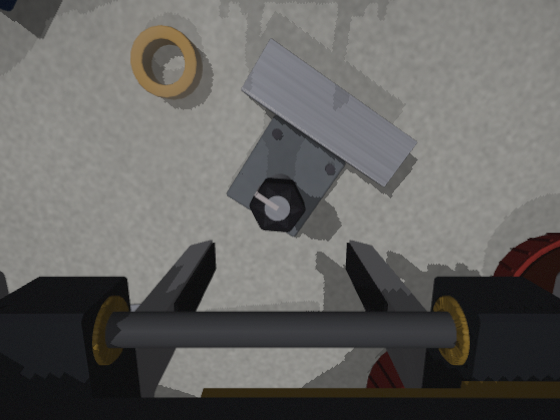

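Run:
```python
from h import *
o=dict(np.load("w4.npz")); im=cv2.imread("pics/w4.png")
cv2.imwrite("pics/w4c.png",cv2.resize(im[165:245,235:325],(675,600),interpolation=cv2.INTER_CUBIC))
h=cv2.cvtColor(im,cv2.COLOR_BGR2HSV)
print(o['depth'][207,277], o['depth'][225,277])
# plate edges: far long edge & near edge on z .05
for a,b,z in(((270,40),(416,141),.05),((243,90),(385,184),.05),((274,117),(229,190),.012)):
    A=onz("wrist",a,z,o);B=onz("wrist",b,z,o);print(A,B,np.arctan2(*(B-A)[1::-1]),np.linalg.norm(B-A))
```

```text
0.25855127 0.26563722
[ 0.62384354 -0.07448529  0.05      ] [ 0.63596024 -0.23096279  0.05      ] -1.493516403068167 0.1569459173584628
[ 0.57721909 -0.07908001  0.05      ] [ 0.58935194 -0.23485307  0.05      ] -1.4930653015410458 0.1562448519774162
[ 0.5752799  -0.11294911  0.012     ] [ 0.48583223 -0.11907818  0.012     ] -3.0731783340578325 0.08965740314703204
```

View pics/w4c.png

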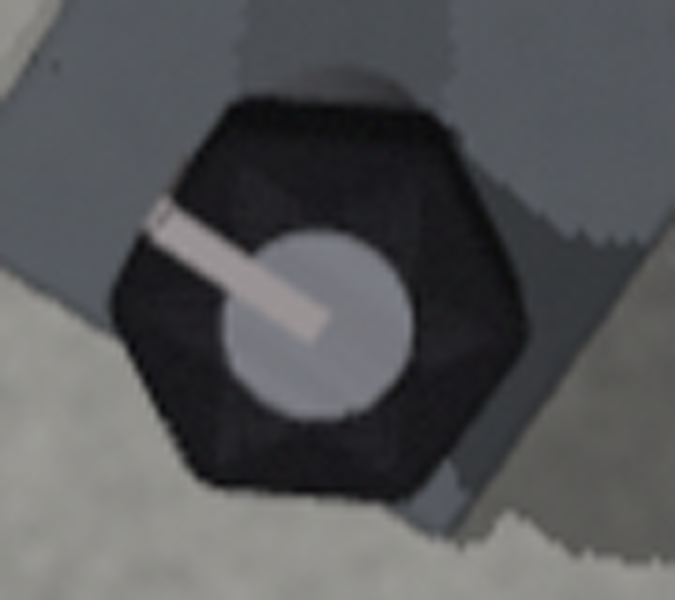

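Run:
```python
from h import *
o=dict(np.load("w4.npz"))
P=lambda c:(235+c[0]/7.5,165+c[1]/7.5)
C=onz("wrist",P((318,325)),.108,o);A=onz("wrist",P((164,218)),.108,o)
a=np.arctan2(*(A-C)[1::-1]); print(C,A,a,np.linalg.norm(A-C)); 
q=(np.pi-(a-.075))%(2*np.pi); print("bolt q",q)
for k in range(6):
    y=a-np.pi/2+k*np.pi/3; y=(y+np.pi)%(2*np.pi)-np.pi; print("grip yaw",y,"q6",-.383+np.pi/2-y)
```

```text
[ 0.52141809 -0.16087566  0.108     ] [ 0.52092228 -0.14124242  0.108     ] 1.5960448389922217 0.019639496395618527
bolt q 1.6205478145975714
grip yaw 0.025248512197324935 q6 1.1625478145975716
grip yaw 1.0724460633939223 q6 0.1153502634009742
grip yaw 2.1196436145905206 q6 -0.9318472877956241
grip yaw -3.116344141392468 q6 4.304140468187365
grip yaw -2.0691465901958708 q6 3.2569429169907673
grip yaw -1.0219490389992725 q6 2.209745365794169
```

Call:
step_arm(steps=[{"x": 0.009, "y": -0.005, "z": 0, "ax": -1.1, "ay": 1.0, "az": 0, "claw": 0.075}, {"x": 0, "y": 0, "z": 0, "ax": 0.0, "ay": 0.0, "az": -7, "claw": 0.075}, {"x": 0, "y": 0, "z": 0, "ax": 0.0, "ay": 0.0, "az": -7, "claw": 0.07}, {"x": 0, "y": 0, "z": 0, "ax": 0.0, "ay": 0.0, "az": -7, "claw": 0.07}, {"x": 0, "y": 0, "z": 0, "ax": 0.0, "ay": 0.0, "az": -3, "claw": 0.07}])

```text
time_s: 7.48
ee_pos: [0.5194, -0.1545, 0.1766]
eef_rot: [-3.131, -0.001, 1.075]
force: [0.1, 0.0, -0.6]
grip_width: 0.07
```

Call:
step_arm(steps=[{"x": 0, "y": 0, "z": 0, "ax": 0, "ay": 0, "az": 0, "claw": 0.07}, {"x": 0, "y": 0, "z": 0, "ax": 0.0, "ay": 0.0, "az": 0, "claw": 0.07}])

```text
time_s: 7.65
ee_pos: [0.519, -0.1522, 0.1747]
eef_rot: [-3.128, -0.001, 1.079]
force: [0.6, -0.1, -0.1]
grip_width: 0.0701
```

Call:
step_arm(steps=[{"x": -0.004, "y": 0.004, "z": 0.02, "ax": -0.8, "ay": 0, "az": 0, "claw": 0.07}, {"x": -0.003, "y": 0.003, "z": 0.02, "ax": 0.0, "ay": 0.0, "az": 0, "claw": 0.07}, {"x": 0, "y": 0, "z": 0.015, "ax": 0.0, "ay": 0.0, "az": 0, "claw": 0.07}, {"x": 0, "y": 0, "z": 0.01, "ax": 0.0, "ay": 0.0, "az": 0, "claw": 0.07}])

```text
time_s: 7.98
ee_pos: [0.5228, -0.1594, 0.1081]
eef_rot: [3.138, -0.001, 1.072]
force: [0.2, -0.8, 0.1]
grip_width: 0.0702
```

Run:
```python
from h import *
o,im,d=snap("w5")
```

```text
7.98 [ 0.5228 -0.1594  0.1081] [ 3.138e+00 -1.000e-03  1.072e+00] [-3.630e-01  3.900e-01  1.640e+00  1.000e-03  1.108e+00  1.350e-01] 0.07019693017946958
```

View pics/w5.png

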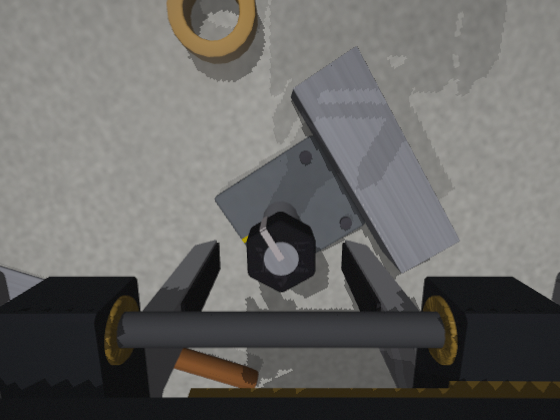

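The flats are parallel to the pads and the head centre is at (281,257), so it is centred. Descending and gripping.

Call:
step_arm(steps=[{"x": -0.001, "y": 0, "z": 0.015, "ax": 0, "ay": 0, "az": 0, "claw": 0.07}, {"x": -0.001, "y": 0, "z": 0.01, "ax": 0.0, "ay": 0.0, "az": 0, "claw": 0.07}, {"x": 0, "y": 0, "z": 0.003, "ax": 0.0, "ay": 0.0, "az": 0, "claw": 0.06}, {"x": 0, "y": 0, "z": 0.0, "ax": 0.0, "ay": 0.0, "az": 0, "claw": 0.05}])

```text
time_s: 8.37
ee_pos: [0.5214, -0.1599, 0.0775]
eef_rot: [3.141, -0.001, 1.07]
force: [0.2, 0.8, 1.6]
grip_width: 0.0597
```

Call:
step_arm(steps=[{"x": -0.001, "y": 0, "z": 0, "ax": 0, "ay": 0, "az": 0, "claw": 0.045}, {"x": 0, "y": 0, "z": 0, "ax": 0.0, "ay": 0.0, "az": 0, "claw": 0.03}, {"x": 0, "y": 0, "z": 0, "ax": 0.0, "ay": 0.0, "az": 0, "claw": 0.03}, {"x": 0, "y": 0, "z": 0.0, "ax": 0.0, "ay": 0.0, "az": 0, "claw": 0.03}], grip_force=8)

```text
time_s: 8.7
ee_pos: [0.5221, -0.1612, 0.0799]
eef_rot: [3.137, -0.001, 1.069]
force: [-0.7, -1.1, -2.1]
grip_width: 0.0399
```

Call:
step_arm(steps=[{"x": 0, "y": 0, "z": 0, "ax": 0, "ay": 0, "az": -6, "claw": 0.03}, {"x": 0, "y": 0, "z": 0, "ax": 0.0, "ay": 0.0, "az": -6, "claw": 0.03}, {"x": 0, "y": 0, "z": 0, "ax": 0.0, "ay": 0.0, "az": -6, "claw": 0.03}, {"x": 0, "y": 0, "z": 0.0, "ax": 0.0, "ay": 0.0, "az": -6, "claw": 0.03}, {"x": 0, "y": 0, "z": 0.0, "ax": 0.0, "ay": 0.0, "az": -6, "claw": 0.03}])

```text
time_s: 9.12
ee_pos: [0.5222, -0.1612, 0.0813]
eef_rot: [3.136, 0.001, 1.61]
force: [0.3, -0.3, -1.5]
grip_width: 0.0402
```

Call:
step_arm(steps=[{"x": 0, "y": 0, "z": 0, "ax": 0, "ay": 0, "az": -7, "claw": 0.03}, {"x": 0, "y": 0, "z": 0, "ax": 0.0, "ay": 0.0, "az": -7, "claw": 0.03}, {"x": 0, "y": 0, "z": 0, "ax": 0.0, "ay": 0.0, "az": -7, "claw": 0.03}, {"x": 0, "y": 0, "z": 0.0, "ax": 0.0, "ay": 0.0, "az": -7, "claw": 0.03}, {"x": 0, "y": 0, "z": 0.0, "ax": 0.0, "ay": 0.0, "az": -7, "claw": 0.03}])

```text
time_s: 9.53
ee_pos: [0.5223, -0.1612, 0.0824]
eef_rot: [3.137, 0.004, 2.236]
force: [0.9, -0.4, -1.9]
grip_width: 0.0401
```

Call:
step_arm(steps=[{"x": 0, "y": 0, "z": 0, "ax": 0, "ay": 0, "az": -7, "claw": 0.03}, {"x": 0, "y": 0, "z": 0, "ax": 0.0, "ay": 0.0, "az": -7, "claw": 0.03}, {"x": 0, "y": 0, "z": 0, "ax": 0.0, "ay": 0.0, "az": -7, "claw": 0.03}, {"x": 0, "y": 0, "z": 0.0, "ax": 0.0, "ay": 0.0, "az": -7, "claw": 0.03}, {"x": 0, "y": 0, "z": 0.0, "ax": 0.0, "ay": 0.0, "az": -7, "claw": 0.03}])

```text
time_s: 9.95
ee_pos: [0.5224, -0.1611, 0.0836]
eef_rot: [3.141, 0.007, 2.861]
force: [1.4, 0.0, -1.6]
grip_width: 0.0398
```

Call:
step_arm(steps=[{"x": 0, "y": 0, "z": 0, "ax": 0, "ay": 0, "az": -7, "claw": 0.03}, {"x": 0, "y": 0, "z": 0, "ax": 0.0, "ay": 0.0, "az": -7, "claw": 0.03}, {"x": 0, "y": 0, "z": 0, "ax": 0.0, "ay": 0.0, "az": 0, "claw": 0.03}])

```text
time_s: 10.2
ee_pos: [0.5225, -0.161, 0.0842]
eef_rot: [-3.141, 0.007, 3.117]
force: [-0.6, -1.2, -1.6]
grip_width: 0.0398
```

Run:
```python
from h import *
o,im,d=snap("w6")
o,im,d=snap("e6","side")
cv2.imwrite("pics/e6c.png",cv2.resize(im[215:295,250:350,::-1],(750,600),interpolation=cv2.INTER_CUBIC))
```

```text
10.2 [ 0.5225 -0.161   0.0842] [-3.141  0.007  3.117] [-0.367  0.419  1.66   0.002  1.055 -1.914] 0.03975625465681886
10.25 [ 0.5225 -0.161   0.0842] [-3.141  0.007  3.11 ] [-0.367  0.419  1.66   0.002  1.055 -1.907] 0.03986728849118857
```

View pics/w6.png

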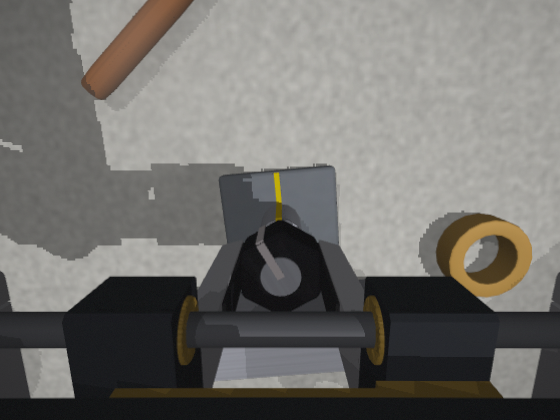

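View pics/e6c.png

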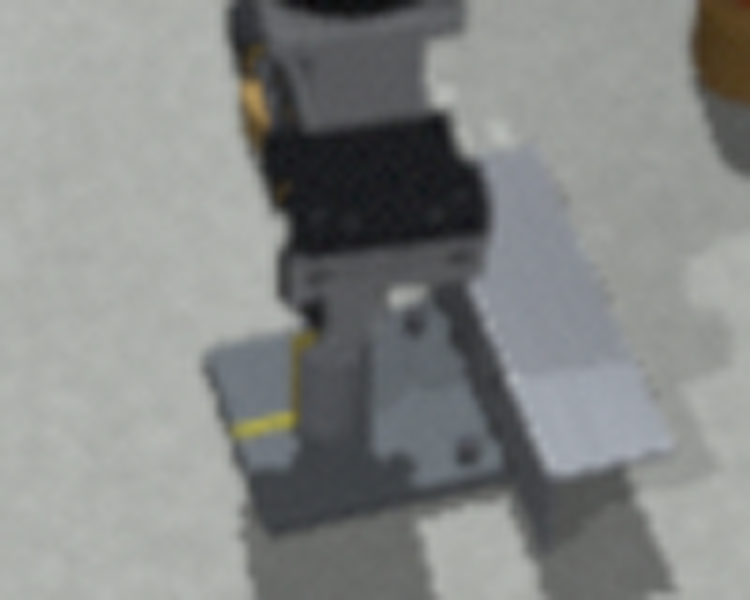

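The white line (260,240) now stands about 25° anticlockwise of the yellow stripe (278,185). Loosening so the bolt can drop.

Call:
step_arm(steps=[{"x": 0, "y": 0, "z": 0, "ax": 0, "ay": 0, "az": 0, "claw": 0.055}, {"x": 0, "y": 0, "z": 0, "ax": 0.0, "ay": 0.0, "az": 0, "claw": 0.055}, {"x": 0, "y": 0, "z": 0, "ax": 0.0, "ay": 0.0, "az": 0, "claw": 0.055}, {"x": 0, "y": 0, "z": 0, "ax": 0.0, "ay": 0.0, "az": 0, "claw": 0.055}])

```text
time_s: 10.63
ee_pos: [0.5228, -0.1611, 0.0849]
eef_rot: [-3.141, 0.008, 3.096]
force: [0.4, -0.2, -0.6]
grip_width: 0.0551
```

Run:
```python
from h import *
p=dict(np.load("w6.npz")); o,im,d=snap("w7")
for dd,oo in((p['depth'],p),(d,o)):
    for px in((280,280),(282,276),(278,284),(288,280)):
        # world z from depth
        _,dr=ray("wrist",px,oo); oc=campose("wrist",oo)[2]; print(px,(oc+dr*dd[px[1],px[0]]).round(4))
```

```text
10.63 [ 0.5228 -0.1611  0.0849] [-3.141  0.008  3.096] [-0.367  0.419  1.66   0.002  1.055 -1.893] 0.055111537054873934
(280, 280) [ 0.523  -0.1604  0.114 ]
(282, 276) [ 0.5211 -0.1594  0.1136]
(278, 284) [ 0.525  -0.1614  0.1142]
(288, 280) [ 0.523  -0.1565  0.1141]
(280, 280) [ 0.5282 -0.1607  0.1042]
(282, 276) [ 0.5261 -0.1596  0.104 ]
(278, 284) [ 0.5313 -0.1619  0.1023]
(288, 280) [ 0.5289 -0.1566  0.103 ]
```

View pics/w7.png

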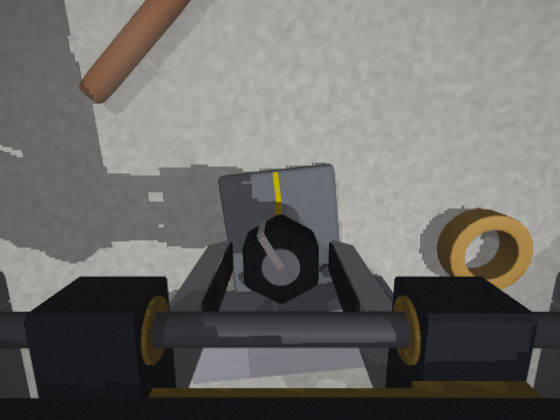

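The head top fell from about z 0.114 to 0.104, so the bolt has dropped. Now lower, regrip and turn forward.

Call:
step_arm(steps=[{"x": 0, "y": 0, "z": 0.007, "ax": 0, "ay": 0, "az": 0, "claw": 0.055}, {"x": 0, "y": 0, "z": 0.006, "ax": 0.0, "ay": 0.0, "az": 0, "claw": 0.055}, {"x": 0, "y": 0, "z": 0, "ax": 0.0, "ay": 0.0, "az": 0, "claw": 0.045}])

```text
time_s: 10.93
ee_pos: [0.523, -0.1611, 0.0708]
eef_rot: [-3.141, 0.009, 3.095]
force: [0.3, -0.1, 0.6]
grip_width: 0.0515
```

Run:
```python
from h import *
o,im,d=snap("w8")
cv2.imwrite("pics/w8c.png",cv2.resize(im[210:320,220:340,::-1],(655,600),interpolation=cv2.INTER_CUBIC))
```

```text
10.93 [ 0.523  -0.1611  0.0708] [-3.141  0.009  3.095] [-0.367  0.438  1.669  0.002  1.026 -1.892] 0.05149795327362391
```

View pics/w8c.png

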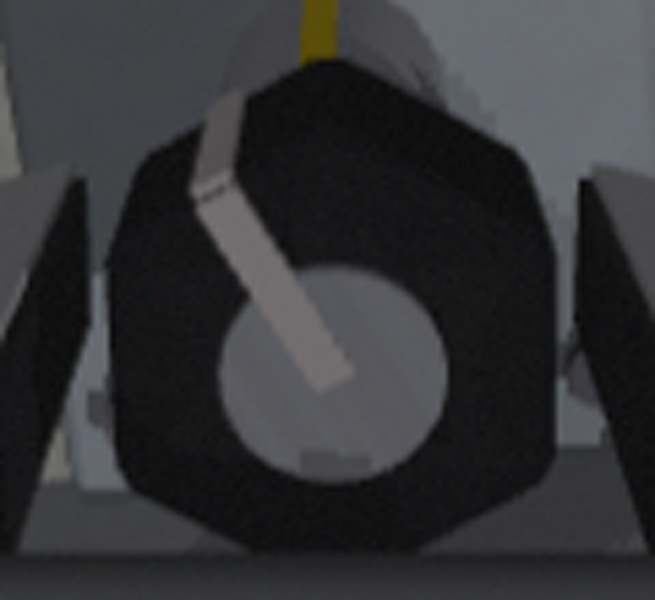

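Call:
step_arm(steps=[{"x": 0, "y": 0, "z": 0, "ax": 0, "ay": 0, "az": 0, "claw": 0.03}, {"x": 0, "y": 0, "z": 0, "ax": 0.0, "ay": 0.0, "az": 0, "claw": 0.03}, {"x": 0, "y": 0, "z": 0, "ax": 0.0, "ay": 0.0, "az": 0, "claw": 0.03}])

```text
time_s: 11.23
ee_pos: [0.523, -0.161, 0.071]
eef_rot: [-3.141, 0.008, 3.095]
force: [0.1, -0.2, -0.0]
grip_width: 0.0401
```

Call:
step_arm(steps=[{"x": 0, "y": 0, "z": 0.0002, "ax": 0, "ay": 0, "az": 6, "claw": 0.03}, {"x": 0, "y": 0, "z": 0.0002, "ax": 0.0, "ay": 0.0, "az": 6, "claw": 0.03}, {"x": 0, "y": 0, "z": 0.0002, "ax": 0.0, "ay": 0.0, "az": 6, "claw": 0.03}, {"x": 0, "y": 0, "z": 0.0002, "ax": 0.0, "ay": 0.0, "az": 6, "claw": 0.03}, {"x": 0, "y": 0, "z": 0.0002, "ax": 0.0, "ay": 0.0, "az": 6, "claw": 0.03}])

```text
time_s: 11.65
ee_pos: [0.5228, -0.1614, 0.0704]
eef_rot: [3.139, 0.008, 2.553]
force: [0.6, -0.5, 0.1]
grip_width: 0.0399
```

Call:
step_arm(steps=[{"x": 0, "y": 0, "z": 0.0002, "ax": 0, "ay": 0, "az": 7, "claw": 0.03}, {"x": 0, "y": 0, "z": 0.0002, "ax": 0.0, "ay": 0.0, "az": 7, "claw": 0.03}, {"x": 0, "y": 0, "z": 0.0002, "ax": 0.0, "ay": 0.0, "az": 7, "claw": 0.03}, {"x": 0, "y": 0, "z": 0.0002, "ax": 0.0, "ay": 0.0, "az": 7, "claw": 0.03}, {"x": 0, "y": 0, "z": 0.0002, "ax": 0.0, "ay": 0.0, "az": 7, "claw": 0.03}])

```text
time_s: 12.07
ee_pos: [0.5225, -0.1617, 0.0696]
eef_rot: [3.136, 0.005, 1.928]
force: [-0.2, 0.8, -0.9]
grip_width: 0.0404
```

Call:
step_arm(steps=[{"x": 0, "y": 0, "z": 0.0002, "ax": 0, "ay": 0, "az": 7, "claw": 0.03}, {"x": 0, "y": 0, "z": 0.0002, "ax": 0.0, "ay": 0.0, "az": 7, "claw": 0.03}, {"x": 0, "y": 0, "z": 0.0002, "ax": 0.0, "ay": 0.0, "az": 7, "claw": 0.03}, {"x": 0, "y": 0, "z": 0.0002, "ax": 0.0, "ay": 0.0, "az": 7, "claw": 0.03}, {"x": 0, "y": 0, "z": 0.0002, "ax": 0.0, "ay": 0.0, "az": 7, "claw": 0.03}])

```text
time_s: 12.48
ee_pos: [0.5221, -0.1617, 0.0688]
eef_rot: [3.135, 0.001, 1.302]
force: [0.1, 0.5, -0.4]
grip_width: 0.0401
```

Call:
step_arm(steps=[{"x": 0, "y": 0, "z": 0.0002, "ax": 0, "ay": 0, "az": 7, "claw": 0.03}, {"x": 0, "y": 0, "z": 0.0002, "ax": 0.0, "ay": 0.0, "az": 7, "claw": 0.03}, {"x": 0, "y": 0, "z": 0.0002, "ax": 0.0, "ay": 0.0, "az": 7, "claw": 0.03}, {"x": 0, "y": 0, "z": 0.0002, "ax": 0.0, "ay": 0.0, "az": 7, "claw": 0.03}, {"x": 0, "y": 0, "z": 0.0002, "ax": 0.0, "ay": 0.0, "az": 7, "claw": 0.03}])

```text
time_s: 12.9
ee_pos: [0.5217, -0.1615, 0.0679]
eef_rot: [3.136, -0.002, 0.677]
force: [0.5, 0.5, -0.9]
grip_width: 0.0401
```

Call:
step_arm(steps=[{"x": 0, "y": 0, "z": 0.0002, "ax": 0, "ay": 0, "az": 7, "claw": 0.03}, {"x": 0, "y": 0, "z": 0.0002, "ax": 0.0, "ay": 0.0, "az": 7, "claw": 0.03}, {"x": 0, "y": 0, "z": 0.0002, "ax": 0.0, "ay": 0.0, "az": 7, "claw": 0.03}, {"x": 0, "y": 0, "z": 0.0002, "ax": 0.0, "ay": 0.0, "az": 7, "claw": 0.03}, {"x": 0, "y": 0, "z": 0.0002, "ax": 0.0, "ay": 0.0, "az": 7, "claw": 0.03}])

```text
time_s: 13.32
ee_pos: [0.5215, -0.1611, 0.0672]
eef_rot: [3.139, -0.004, 0.052]
force: [0.8, 0.9, -0.3]
grip_width: 0.0401
```

Call:
step_arm(steps=[{"x": 0, "y": 0, "z": 0.0002, "ax": 0, "ay": 0, "az": 7, "claw": 0.03}, {"x": 0, "y": 0, "z": 0.0002, "ax": 0.0, "ay": 0.0, "az": 7, "claw": 0.03}, {"x": 0, "y": 0, "z": 0.0002, "ax": 0.0, "ay": 0.0, "az": 7, "claw": 0.03}, {"x": 0, "y": 0, "z": 0.0002, "ax": 0.0, "ay": 0.0, "az": 7, "claw": 0.03}, {"x": 0, "y": 0, "z": 0.0002, "ax": 0.0, "ay": 0.0, "az": 7, "claw": 0.03}])

```text
time_s: 13.73
ee_pos: [0.5217, -0.1607, 0.0665]
eef_rot: [-3.14, -0.005, -0.572]
force: [1.7, -0.3, -1.7]
grip_width: 0.04
```

Call:
step_arm(steps=[{"x": 0, "y": 0, "z": 0.0002, "ax": 0, "ay": 0, "az": 7, "claw": 0.03}, {"x": 0, "y": 0, "z": 0.0002, "ax": 0.0, "ay": 0.0, "az": 7, "claw": 0.03}, {"x": 0, "y": 0, "z": 0.0002, "ax": 0.0, "ay": 0.0, "az": 7, "claw": 0.03}, {"x": 0, "y": 0, "z": 0.0002, "ax": 0.0, "ay": 0.0, "az": 5, "claw": 0.03}, {"x": 0, "y": 0, "z": 0, "ax": 0.0, "ay": 0.0, "az": 0, "claw": 0.03}])

```text
time_s: 14.15
ee_pos: [0.5219, -0.1604, 0.0658]
eef_rot: [-3.138, -0.004, -1.046]
force: [1.0, 1.5, -2.4]
grip_width: 0.0397
```

Run:
```python
from h import *
o,im,d=snap("w9")
```

```text
14.15 [ 0.5219 -0.1604  0.0658] [-3.138 -0.004 -1.046] [-0.366  0.444  1.674  0.     1.018  2.251] 0.039692139144791604
```

View pics/w9.png

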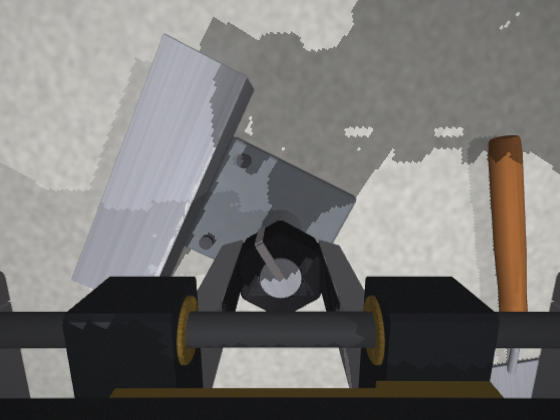

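Bolt angle is about 3.72 and the thread is caught: TCP z has followed it down from 71.0 to 65.8 mm. Now I open, turn the wrist back 180° and regrip.

Call:
step_arm(steps=[{"x": 0, "y": 0, "z": 0, "ax": 0, "ay": 0, "az": 0, "claw": 0.07}, {"x": 0, "y": 0, "z": 0, "ax": 0.0, "ay": 0.0, "az": 0, "claw": 0.07}, {"x": 0, "y": 0, "z": 0, "ax": 0.0, "ay": 0.0, "az": 0, "claw": 0.07}, {"x": 0, "y": 0, "z": 0, "ax": 0.0, "ay": 0.0, "az": 0, "claw": 0.07}])

```text
time_s: 14.53
ee_pos: [0.522, -0.1606, 0.0663]
eef_rot: [-3.138, -0.005, -1.031]
force: [-0.4, 0.6, 0.4]
grip_width: 0.0633
```

Call:
step_arm(steps=[{"x": 0, "y": 0, "z": 0, "ax": 0, "ay": 0, "az": -7, "claw": 0.07}, {"x": 0, "y": 0, "z": 0, "ax": 0.0, "ay": 0.0, "az": -7, "claw": 0.07}, {"x": 0, "y": 0, "z": 0, "ax": 0.0, "ay": 0.0, "az": -7, "claw": 0.07}, {"x": 0, "y": 0, "z": 0, "ax": 0.0, "ay": 0.0, "az": -7, "claw": 0.07}, {"x": 0, "y": 0, "z": 0, "ax": 0.0, "ay": 0.0, "az": -7, "claw": 0.07}])

```text
time_s: 14.95
ee_pos: [0.5222, -0.1608, 0.0666]
eef_rot: [-3.141, -0.007, -0.406]
force: [0.1, -1.2, 0.3]
grip_width: 0.07
```

Call:
step_arm(steps=[{"x": 0, "y": 0, "z": 0, "ax": 0, "ay": 0, "az": -7, "claw": 0.07}, {"x": 0, "y": 0, "z": 0, "ax": 0.0, "ay": 0.0, "az": -7, "claw": 0.07}, {"x": 0, "y": 0, "z": 0, "ax": 0.0, "ay": 0.0, "az": -7, "claw": 0.07}, {"x": 0, "y": 0, "z": 0, "ax": 0.0, "ay": 0.0, "az": -7, "claw": 0.07}, {"x": 0, "y": 0, "z": 0, "ax": 0.0, "ay": 0.0, "az": -7, "claw": 0.07}])

```text
time_s: 15.37
ee_pos: [0.5223, -0.161, 0.0669]
eef_rot: [3.137, -0.006, 0.219]
force: [0.4, 0.6, 0.2]
grip_width: 0.0699
```

Call:
step_arm(steps=[{"x": 0, "y": 0, "z": 0, "ax": 0, "ay": 0, "az": -7, "claw": 0.07}, {"x": 0, "y": 0, "z": 0, "ax": 0.0, "ay": 0.0, "az": -7, "claw": 0.07}, {"x": 0, "y": 0, "z": 0, "ax": 0.0, "ay": 0.0, "az": -7, "claw": 0.07}, {"x": 0, "y": 0, "z": 0, "ax": 0.0, "ay": 0.0, "az": -7, "claw": 0.07}, {"x": 0, "y": 0, "z": 0, "ax": 0.0, "ay": 0.0, "az": -7, "claw": 0.07}])

```text
time_s: 15.78
ee_pos: [0.5224, -0.1612, 0.0672]
eef_rot: [3.134, -0.003, 0.844]
force: [-0.1, -0.3, -0.1]
grip_width: 0.0697
```

Call:
step_arm(steps=[{"x": 0, "y": 0, "z": 0, "ax": 0, "ay": 0, "az": -7, "claw": 0.07}, {"x": 0, "y": 0, "z": 0, "ax": 0.0, "ay": 0.0, "az": -7, "claw": 0.07}, {"x": 0, "y": 0, "z": 0, "ax": 0.0, "ay": 0.0, "az": -7, "claw": 0.07}, {"x": 0, "y": 0, "z": 0, "ax": 0.0, "ay": 0.0, "az": -7, "claw": 0.07}, {"x": 0, "y": 0, "z": 0, "ax": 0.0, "ay": 0.0, "az": -7, "claw": 0.07}])

```text
time_s: 16.2
ee_pos: [0.5226, -0.1613, 0.0675]
eef_rot: [3.133, 0.003, 1.469]
force: [-0.0, -0.3, 1.4]
grip_width: 0.0698
```

Call:
step_arm(steps=[{"x": 0, "y": 0, "z": 0, "ax": 0, "ay": 0, "az": -7, "claw": 0.07}, {"x": 0, "y": 0, "z": 0, "ax": 0.0, "ay": 0.0, "az": -7, "claw": 0.07}, {"x": 0, "y": 0, "z": 0, "ax": 0.0, "ay": 0.0, "az": -7, "claw": 0.07}, {"x": 0, "y": 0, "z": 0, "ax": 0.0, "ay": 0.0, "az": -6, "claw": 0.07}, {"x": 0, "y": 0, "z": 0, "ax": 0.0, "ay": 0.0, "az": -5, "claw": 0.06}])

```text
time_s: 16.62
ee_pos: [0.5227, -0.1615, 0.0678]
eef_rot: [3.136, 0.007, 2.051]
force: [-0.6, 0.6, 0.5]
grip_width: 0.066
```

Run:
```python
from h import *
o,im,d=snap("w10")
for px in((270,270),(280,275),(285,280)):
    _,dr=ray("wrist",px,o); oc=campose("wrist",o)[2]; print(px,(oc+dr*d[px[1],px[0]]).round(4))
```

```text
16.62 [ 0.5227 -0.1615  0.0678] [3.136 0.007 2.051] [-3.660e-01  4.420e-01  1.672e+00 -1.000e-03  1.019e+00 -8.460e-01] 0.06600194141087846
(270, 270) [ 0.5154 -0.1591  0.0984]
(280, 275) [ 0.5211 -0.1594  0.0978]
(285, 280) [ 0.5244 -0.1605  0.0981]
```

View pics/w10.png

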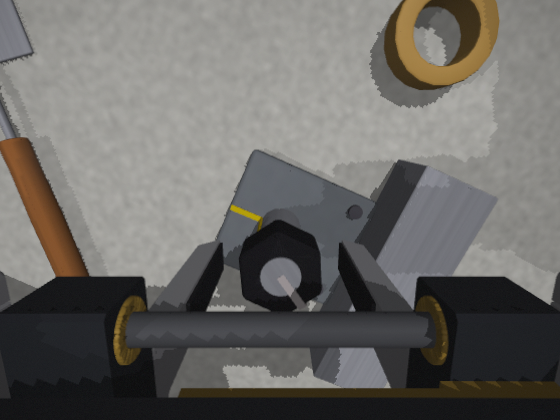

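Call:
step_arm(steps=[{"x": 0, "y": 0, "z": 0.001, "ax": 0, "ay": 0, "az": -1, "claw": 0.045}, {"x": 0, "y": 0, "z": 0, "ax": 0.0, "ay": 0.0, "az": 0, "claw": 0.03}, {"x": 0, "y": 0, "z": 0, "ax": 0.0, "ay": 0.0, "az": 0, "claw": 0.03}, {"x": 0, "y": 0, "z": 0, "ax": 0.0, "ay": 0.0, "az": 0, "claw": 0.03}, {"x": 0, "y": 0, "z": 0, "ax": 0.0, "ay": 0.0, "az": 0, "claw": 0.03}])

```text
time_s: 17.08
ee_pos: [0.5227, -0.1616, 0.067]
eef_rot: [3.136, 0.007, 2.068]
force: [0.9, 0.4, 0.3]
grip_width: 0.0404
```

Call:
step_arm(steps=[{"x": 0, "y": 0, "z": 0.0002, "ax": 0, "ay": 0, "az": 7, "claw": 0.03}, {"x": 0, "y": 0, "z": 0.0002, "ax": 0.0, "ay": 0.0, "az": 7, "claw": 0.03}, {"x": 0, "y": 0, "z": 0.0002, "ax": 0.0, "ay": 0.0, "az": 7, "claw": 0.03}, {"x": 0, "y": 0, "z": 0.0002, "ax": 0.0, "ay": 0.0, "az": 7, "claw": 0.03}, {"x": 0, "y": 0, "z": 0.0002, "ax": 0.0, "ay": 0.0, "az": 7, "claw": 0.03}])

```text
time_s: 17.5
ee_pos: [0.5222, -0.1617, 0.066]
eef_rot: [3.134, 0.003, 1.443]
force: [-0.8, 0.6, -0.7]
grip_width: 0.0402
```

Call:
step_arm(steps=[{"x": 0, "y": 0, "z": 0.0002, "ax": 0, "ay": 0, "az": 7, "claw": 0.03}, {"x": 0, "y": 0, "z": 0.0002, "ax": 0.0, "ay": 0.0, "az": 7, "claw": 0.03}, {"x": 0, "y": 0, "z": 0.0002, "ax": 0.0, "ay": 0.0, "az": 7, "claw": 0.03}, {"x": 0, "y": 0, "z": 0.0002, "ax": 0.0, "ay": 0.0, "az": 7, "claw": 0.03}, {"x": 0, "y": 0, "z": 0.0002, "ax": 0.0, "ay": 0.0, "az": 7, "claw": 0.03}])

```text
time_s: 17.92
ee_pos: [0.5219, -0.1616, 0.0652]
eef_rot: [3.134, -0.002, 0.818]
force: [-0.6, 0.9, 0.6]
grip_width: 0.0401
```

Call:
step_arm(steps=[{"x": 0, "y": 0, "z": 0.0002, "ax": 0, "ay": 0, "az": 7, "claw": 0.03}, {"x": 0, "y": 0, "z": 0.0002, "ax": 0.0, "ay": 0.0, "az": 7, "claw": 0.03}, {"x": 0, "y": 0, "z": 0.0002, "ax": 0.0, "ay": 0.0, "az": 7, "claw": 0.03}, {"x": 0, "y": 0, "z": 0.0002, "ax": 0.0, "ay": 0.0, "az": 7, "claw": 0.03}, {"x": 0, "y": 0, "z": 0.0002, "ax": 0.0, "ay": 0.0, "az": 7, "claw": 0.03}])

```text
time_s: 18.33
ee_pos: [0.5216, -0.1612, 0.0644]
eef_rot: [3.137, -0.005, 0.193]
force: [0.6, 0.7, 0.0]
grip_width: 0.0404
```

Call:
step_arm(steps=[{"x": 0, "y": 0, "z": 0.0002, "ax": 0, "ay": 0, "az": 7, "claw": 0.03}, {"x": 0, "y": 0, "z": 0.0002, "ax": 0.0, "ay": 0.0, "az": 7, "claw": 0.03}, {"x": 0, "y": 0, "z": 0.0002, "ax": 0.0, "ay": 0.0, "az": 7, "claw": 0.03}, {"x": 0, "y": 0, "z": 0.0002, "ax": 0.0, "ay": 0.0, "az": 7, "claw": 0.03}, {"x": 0, "y": 0, "z": 0.0002, "ax": 0.0, "ay": 0.0, "az": 5, "claw": 0.03}])

```text
time_s: 18.75
ee_pos: [0.5216, -0.1609, 0.0637]
eef_rot: [3.141, -0.006, -0.401]
force: [0.4, -0.3, -1.1]
grip_width: 0.0401
```

Call:
step_arm(steps=[{"x": 0, "y": 0, "z": 0, "ax": 0, "ay": 0, "az": 1, "claw": 0.03}, {"x": 0, "y": 0, "z": 0, "ax": 0.0, "ay": 0.0, "az": 0, "claw": 0.03}, {"x": 0, "y": 0, "z": 0, "ax": 0.0, "ay": 0.0, "az": 0, "claw": 0.03}, {"x": 0, "y": 0, "z": 0, "ax": 0.0, "ay": 0.0, "az": 0, "claw": 0.03}])

```text
time_s: 19.08
ee_pos: [0.5216, -0.1608, 0.0638]
eef_rot: [3.141, -0.006, -0.427]
force: [-0.7, -0.0, -0.7]
grip_width: 0.0402
```

Run:
```python
from h import *
o,im,d=snap("w11")
print(o['force'],o['joint_vel'])
cv2.imwrite("pics/w11c.png",cv2.resize(im[150:330,170:390,::-1],(733,600),interpolation=cv2.INTER_CUBIC))
for px in((275,275),(280,275),(285,280)):
    _,dr=ray("wrist",px,o); oc=campose("wrist",o)[2]; print(px,(oc+dr*d[px[1],px[0]]).round(4))
o,im,d=snap("s11","scene")
```

```text
19.08 [ 0.5216 -0.1608  0.0638] [ 3.141 -0.006 -0.427] [-3.660e-01  4.470e-01  1.676e+00 -1.000e-03  1.013e+00  1.633e+00] 0.040234009598218996
[-0.74002624 -0.04148697 -0.65297357] [-0.00096815 -0.00069069 -0.00150753 -0.00021455 -0.00049542 -0.00641509]
(275, 275) [ 0.5235 -0.1583  0.0945]
(280, 275) [ 0.5228 -0.1606  0.0952]
(285, 280) [ 0.5196 -0.1619  0.0957]
19.13 [ 0.5217 -0.1608  0.0638] [ 3.141 -0.006 -0.427] [-3.660e-01  4.470e-01  1.676e+00 -1.000e-03  1.013e+00  1.633e+00] 0.04060893982716522
```

View pics/w11c.png

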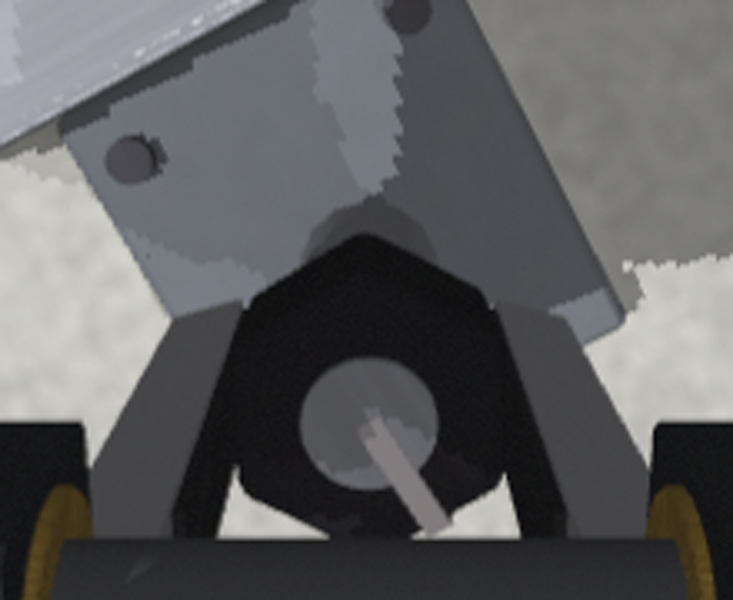

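View pics/s11.png

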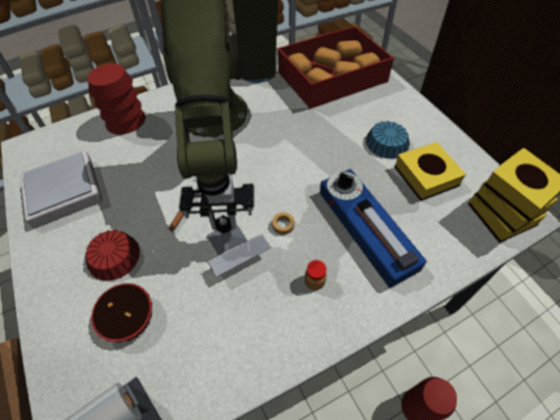

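Bolt angle is about 6.26 by both the line direction and the accumulated turn, and the head underside is about 68 mm. I'll loosen briefly so the bolt seats on its thread, then regrip firmly.

Call:
step_arm(steps=[{"x": 0, "y": 0, "z": 0, "ax": 0, "ay": 0, "az": 0, "claw": 0.048}, {"x": 0, "y": 0, "z": 0, "ax": 0.0, "ay": 0.0, "az": 0, "claw": 0.048}, {"x": 0, "y": 0, "z": 0, "ax": 0.0, "ay": 0.0, "az": 0, "claw": 0.048}])

```text
time_s: 19.43
ee_pos: [0.5218, -0.1608, 0.0639]
eef_rot: [3.141, -0.007, -0.426]
force: [0.2, -0.3, 0.0]
grip_width: 0.0479
```

Run:
```python
from h import *
o,im,d=snap("w12")
for px in((275,275),(280,275),(285,280)):
    _,dr=ray("wrist",px,o); oc=campose("wrist",o)[2]; print(px,(oc+dr*d[px[1],px[0]]).round(4))
```

```text
19.43 [ 0.5218 -0.1608  0.0639] [ 3.141 -0.007 -0.426] [-3.660e-01  4.470e-01  1.675e+00 -1.000e-03  1.013e+00  1.632e+00] 0.04791414053252487
(275, 275) [ 0.5233 -0.1581  0.0938]
(280, 275) [ 0.5226 -0.1605  0.0946]
(285, 280) [ 0.5195 -0.1617  0.0953]
```

Call:
step_arm(steps=[{"x": 0, "y": 0, "z": 0, "ax": 0, "ay": 0, "az": 0, "claw": 0.03}, {"x": 0, "y": 0, "z": 0, "ax": 0.0, "ay": 0.0, "az": 0, "claw": 0.03}, {"x": 0, "y": 0, "z": 0, "ax": 0.0, "ay": 0.0, "az": 0, "claw": 0.03}, {"x": 0, "y": 0, "z": 0, "ax": 0.0, "ay": 0.0, "az": 0, "claw": 0.03}, {"x": 0, "y": 0, "z": 0, "ax": 0.0, "ay": 0.0, "az": 0, "claw": 0.03}], grip_force=12)

```text
time_s: 19.9
ee_pos: [0.5218, -0.1608, 0.0638]
eef_rot: [3.141, -0.007, -0.426]
force: [-0.2, 0.8, 0.8]
grip_width: 0.0403
```

Call:
step_arm(steps=[{"x": 0, "y": 0, "z": 0, "ax": 0, "ay": 0, "az": 0, "claw": 0.03}, {"x": 0, "y": 0, "z": 0, "ax": 0.0, "ay": 0.0, "az": 0, "claw": 0.03}, {"x": 0, "y": 0, "z": 0, "ax": 0.0, "ay": 0.0, "az": 0, "claw": 0.03}])

```text
time_s: 20.15
ee_pos: [0.5218, -0.1608, 0.0638]
eef_rot: [3.141, -0.007, -0.426]
force: [-0.2, 0.6, -0.4]
grip_width: 0.0402
```

Run:
```python
from h import *
o,im,d=snap("w13")
print(o['force'],o['joint_vel'].round(4))
for px in((275,275),(280,275),(285,280)):
    _,dr=ray("wrist",px,o); oc=campose("wrist",o)[2]; print(px,(oc+dr*d[px[1],px[0]]).round(4))
b=cv2.imread("pics/s11.png")
cv2.imwrite("pics/s11c.png",cv2.resize(b[150:220,310:390],(685,600),interpolation=cv2.INTER_CUBIC))
```

```text
20.15 [ 0.5218 -0.1608  0.0638] [ 3.141 -0.007 -0.426] [-3.660e-01  4.470e-01  1.675e+00 -1.000e-03  1.013e+00  1.632e+00] 0.04015529954705032
[-0.21343211  0.57518075 -0.39478675] [-0.0012  0.0016  0.0004  0.0015  0.003  -0.0002]
(275, 275) [ 0.5234 -0.1582  0.0942]
(280, 275) [ 0.523  -0.1607  0.0957]
(285, 280) [ 0.5195 -0.1618  0.0954]
```

View pics/s11c.png

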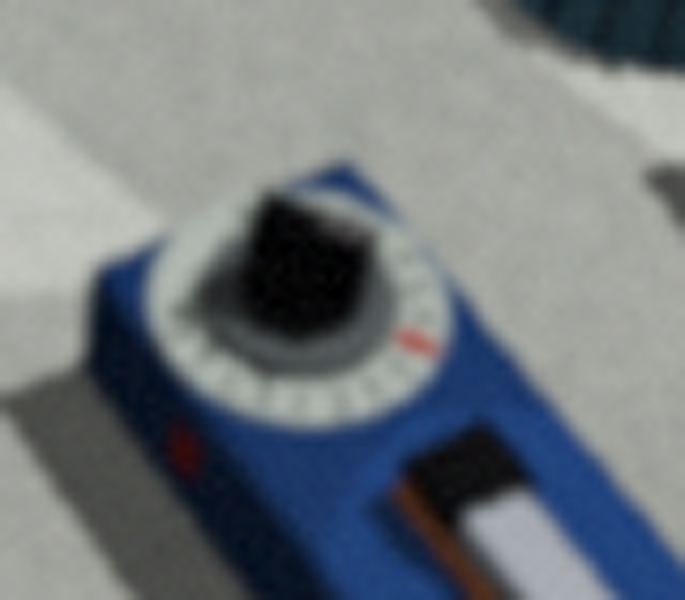

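View pics/w13.png

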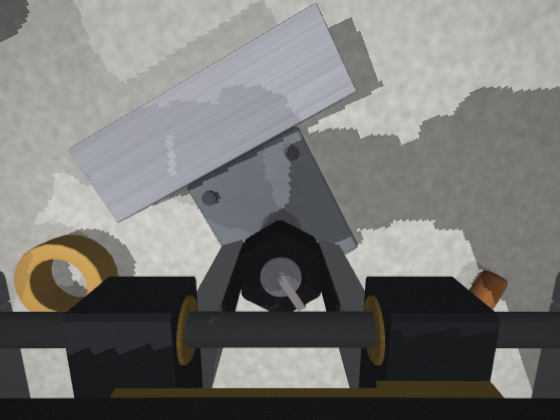

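The head is held and still in the pads, centred at (280,275), and the dial bar in the scene crop still lies toward the red mark. The head-top height did not change when I loosened and regripped. Handing in.

```bash
python3 -c "
from h import *
print(ticket.hand_in())"
```

```text
the job is handed in; nothing more can be done
None
```

I set the dial to the red mark, dropped the bolt off its thread and ran it in one turn, and handed in at about 20 s with the gripper still holding the bolt's head. No verdict came back.

- **Dial:** turned about 0.76 rad clockwise. The wrist picture afterwards showed the white pointer straight at the red mark, at roughly 2.5 rad. A later scene picture, coarser, showed nothing had moved it.
- **Drop:** I turned the bolt back from about 1.62 rad to about -0.4 rad and loosened the fingers. The top of the head fell about 10 mm by depth reading, against the 8 mm stated. The extra is within depth noise and thread play.
- **Running in:** I turned it forward to about 6.26 rad with one regrip. The gripped height followed the thread down about 8.4 mm in total.
- **Last checks:**
  - The bolt angle came to about 6.26 rad from the white line and 6.24 rad from the added-up turns.
  - The head's underside is about 68 mm up. It is inferred from the depth readings and the gripper's travel, with perhaps 1–2 mm of error.
  - Loosening and regripping at the end changed the height by less than 1 mm. The fingers read 40.2 mm across the flats with the grip set to 12 N. Joint speeds were near zero.
- **Things lying about:** none looked shifted in the last scene picture; I checked this by eye only and did not measure it.
- **One thing that went wrong:** the first close on the dial was about 2.5 mm off centre and gave a side force of about 20 N. I opened, re-centred and gripped again.

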